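# Turn the instruction panel on the packing bench

## Task

On the packing bench, turn the half-raised orange-tabbed panel of the packing-instruction rack over its pivot rod and press it flat onto the pile on the other side, pushing it only with the fingertips: do not pinch it, force it or slam it over. Leave the green-tabbed panel beneath it lying where it is, do not disturb the tape roll, safety knife, scanner or carton around the rack, and finish with the hand clear.

Things in the scene. Friction and masses are not known exactly. Their poses are not given: they have to be found in the camera images.
- rack: Desk reference rack, screwed down: grey steel base plate 250 mm (x) by 400 mm (y), 4 mm thick. Origin: centre of the plate's underside, on the bench. A steel pivot rod runs along x; -y is the right-hand side, +y the left. On each side a pile of rigid framed panels lies level, its top 27 mm above the bench (green-tabbed panel on the right, yellow-tabbed on the left).
- rod (a point): Middle of the pivot rod (8 mm thick, 242 mm long), 30 mm above the bench; axes as the rack's: x along the rod, y to the left, z up. Two 34 mm wide brackets, 40 mm high, hold the rod 119 mm either way along x.
- orange_panel (a joint): Angle of the orange-tabbed panel about the rod: 0 flat on the right-hand pile (-y), pi/2 upright, pi (its stop) flat on the left-hand pile (+y); starts raised 0.7 to 1.1 rad. Rigid rectangle, 220 mm along the rod, reaching from 13 to 165 mm from the rod's axis, 6 mm thick, mid-plane through the rod's axis, about 0.2 kg.
- orange_edge (a point): Middle of the orange-tabbed panel's free edge, mid-thickness, 165 mm from the rod's axis; moves with the panel. Stiff pivots: the panel stays at whatever angle it is left and does not fall; turning it takes about 1 to 4 N at this edge. Rubber fingertips grip it: a finger behind the edge must rise with it along the arc, or it jams.
- orange_tab (a point): Centre of the orange index tab, 50 mm along the rod by 3 mm thick, standing 15 mm out from the free edge (172 mm from the rod's axis), 65 mm towards the rack's -x end from the panel's middle.
- green_panel (a joint): Angle of the green-tabbed panel: same size and stiff pivots, 0 lying flat on the right-hand pile, under the orange-tabbed panel (its mid-plane 6 mm below the rod's axis). It is to stay at 0.
- green_tab (a point): Centre of the green index tab, at the middle of that panel's free edge, 172 mm from the rod's axis.
- tape_roll: Roll of brown packing tape lying flat, 104 mm across, 48 mm high; origin under its centre. Loose; leave alone.
- safety_knife: Yellow and black safety knife lying flat, 155 mm long (x), 22 mm wide, 18 mm high; origin on the bench under its middle. Loose; leave alone.
- scanner: Grey and black hand scanner lying on its side, 172 mm long (x), 58 mm wide, 38 mm high; origin on the bench under its middle. Loose; leave alone.
- carton: Small brown carton 140 by 100 mm, 60 mm high; origin under its centre. Loose; leave alone.

How it is judged:
On the way, in this order (a step that is already met when the one before it is completed fails the run):
1. the orange-tabbed panel stands about upright, pushed by the fingers (value of joint orange_panel between 1.3 and 2.4 rad and contact force between the fingers and orange_panel above 0.2 N), for 0.05 s.
2. the fingers press the orange-tabbed panel flat on the left-hand pile (value of joint orange_panel above 3.07 rad and contact force between the fingers and orange_panel above 0.5 N), for 0.05 s.
At the end, for the whole second after the job is handed in: The orange-tabbed panel lies flat and still on the left-hand pile (within 0.07 rad of its stop), the green-tabbed panel still lies flat on the right-hand pile (within 0.06 rad), the four loose things are within 15 mm of where they were, and the hand is clear (value of joint orange_panel above 3.07 rad and value of joint green_panel below 0.06 rad and angular speed of orange_panel below 0.05 rad/s and distance of each of tape_roll, safety_knife, scanner, carton from where it was at the start of the episode below 0.015 m); the robot touches nothing.
It fails at once if the orange-tabbed panel is pinched or forced while it is being turned (over 30 N from the fingers before it lies down) (contact force between the fingers and orange_panel above 30 N and value of joint orange_panel below 2.9 rad).
It fails at once if the orange-tabbed panel is pushed with the gripper's body or the arm instead of the fingers (contact force between the arm and orange_panel above 8 N).
It fails at once if the orange-tabbed panel is slammed over (faster than 4 rad/s) (velocity of joint orange_panel above 4 rad/s).
It fails at once if the green-tabbed panel is turned up with it (value of joint green_panel above 0.12 rad).
It fails at once if a bystander is knocked or lifted (distance of any of tape_roll, safety_knife, scanner, carton from where it was at the start of the episode above 0.02 m).
It also fails if it takes over 43 s, if anything falls off the work surface, if the arm or the gripper's body presses on something with over 40 N, if the wrist force passes 120 N, or if a joint passes its speed limit or range.

## Robot

A 6-joint arm with a two-finger parallel gripper is mounted at the origin on the work surface. World frame = base frame: x ahead of the robot, y to its left, z up, the work surface at z = 0. Lengths are in m, angles in rad, forces in N, time in s.
With the tool pointing down it reaches from about 0.35 to 0.975 m from the base axis. Payload 4.9 kg.
Tool frame: the origin (TCP) lies between the finger pads; the fingertips stand 14 mm ahead of it and the grasp point (between the pads) lies 5 mm behind it (manip.tcp_to_tips is the distance from the TCP to the fingertips, in m); z points along the fingers, y is the line along which they close (so a half turn about z gives the same grasp; the last joint's range is limited). The gripper opens to 85 mm and grips with 20 to 120 N. Pads are 22 mm wide; open, the fingers measure 114 mm over their backs; the gripper's body (76 mm by 85 mm) begins 54 mm behind the grasp point. The pads swing forward as they close: fully open they stand 13 mm farther back than shut.
Start: joints at [1.181, 0.053, 1.613, -0, 1.476, -0.119], TCP at [0.167, 0.602, 0.245] pointing down, gripper open.
Joint ranges: [-3.01, 3.01], [-1.01, 2.22], [0.06, 2.58], [-1.02, 4.17], [0.09, 2.62], [-3.14, 3.14]. Speed limits (rad/s): [2.57, 2.57, 3.14, 3.14, 3.14, 3.14].

## Interface

Orientations are given as a unit quaternion [w, x, y, z].
In Python, from plant import manip gives the robot as it stands.
- The arm moves only by the tool servo_tool, never from a script. Its argument "moves" is a list that holds one entry, the list of rows, each a list of 7 numbers: the shift along the tool's x, y, z in mm, then the turn, a rotation vector about the tool's x, y, z in degrees, then the finger opening in mm, from 0 to 85.4. In form: [[[x, y, z, ax, ay, az, fingers], ...]]. A call has 1 to 12 rows; each row shifts and turns the commanded pose from where the row before left it, along the tool's axes as they then stand; what a row does not reach is not made up. A row lasts 1/8 s, in which the tool goes at most 62.5 mm and 10.7 degrees, less where a joint would pass 70% of its speed; a pose out of reach is approached as far as the arm can. A call with a gripper value outside its range is refused whole. The fingers move at their own pace and stop on an object; the grip force is fixed at half the most. Time passes only in rows, so rows that do not move let the fingers close. It gives the time, the measured TCP pose, the force, the opening and the grip force at its end, in the units of the state.
- manip.state(): the state, without advancing time (a new reading comes with each control period).
- manip.grab_frame(name): name is "side" or "top" or "wrist"; returns a dict with "image" (420x560x3 uint8, blue, green, red), "mtx" (3x3 intrinsics, pixels), "eye" and "rotation" of the camera in the world. Camera axes: x right, y down, z forward; pixel columns grow to the right and rows downward; lengths in m; the calibration is good to about 2 mm. A picture is of the moment at which its call begins. There is no depth.
- manip.job_done(): hands the job in; it is judged then, once.
The state is a dict: "time": time; "joint_pos": joint angles; "joint_vel": joint speeds; "joint_efforts": joint torques, N m; "tool_pos": TCP position; "tool_rot": TCP orientation; "contact_force": force on the tool from outside, world axes, zero at the start; "ft_torque": the same for the moment, N m; "gripper_width": opening from 0.0 (shut) to 1.0 (fully open); "grasp_force": force on a finger pad.
Only numpy, scipy, OpenCV 4.12 (cv2) and the standard library are available. Lean on these libraries where they do the work, as an engineer would, in place of code of your own. Each camera call takes 0.05 s, during which the arm holds its last target. There are 200 camera calls.

## Working session

There is one attempt and no reset: what is moved stays moved. The work goes in short steps, Python scripts to look and compute and a tool call to move; the robot and the scene stay as the last step left them, time stands still between calls to the robot, and variables do not carry over. Pictures are saved under pics/ and viewed, at most 10 in all, crops included, and the job is handed in when it is done.

Besides the shell and the picture viewer there is one more tool, called after "Request:" as name([rows], argument=value, ...), one row to a line, values as JSON. servo_tool: Moves the arm, as the interface text tells. Its arguments: {"type":"object","properties":{"moves":{"type":"array"}},"required":["moves"]}

```bash
mkdir -p pics; ls; python3 - <<'E'
from plant import manip
import cv2,numpy as np,json
print(manip.state())
for n in ["side","top"]:
    f=manip.grab_frame(n); cv2.imwrite(f"pics/{n}0.png",f["image"])
    np.savez(f"{n}0.npz",**f); print(n,f["mtx"],f["eye"],f["rotation"])
print(manip.tcp_to_tips)
E
```

```text
pics
{'time': 0.0, 'joint_pos': array([ 1.18098318e+00,  5.33453170e-02,  1.61428215e+00,  2.72358366e-05,
        1.47599369e+00, -1.19015930e-01]), 'joint_vel': array([-0.00078445, -0.0009535 ,  0.00237302, -0.00075369, -0.00081884,
       -0.00021055]), 'joint_efforts': array([ 2.15082626e-03, -3.93695855e+01, -3.70169449e+01,  9.99177701e-05,
        7.26430735e-03,  2.57403528e-06]), 'tool_pos': array([0.16696483, 0.60167623, 0.24407722]), 'tool_rot': array([-2.68384382e-04,  1.34986502e-01,  9.90846918e-01, -9.78190528e-04]), 'contact_force': array([ 0.4875284 , -0.08592289, -0.39752447]), 'ft_torque': array([ 0.04591392,  0.01492207, -0.00115685]), 'grasp_force': 0.0, 'gripper_width': 1.000853045877606}
side [[546.81709734   0.         282.68810855]
 [  0.         546.81709734 214.77575423]
 [  0.           0.           1.        ]] [ 0.38735576 -0.99998561  0.95977071] [-0.43046372  0.89652665 -0.09613264  0.04122466]
top [[492.18766379   0.         277.0244405 ]
 [  0.         492.18766379 214.16764418]
 [  0.           0.           1.        ]] [0.38301468 0.08522239 1.25166705] [-0.06016024  0.71395739 -0.69428936  0.0678813 ]
0.014
```

View pics/side0.png

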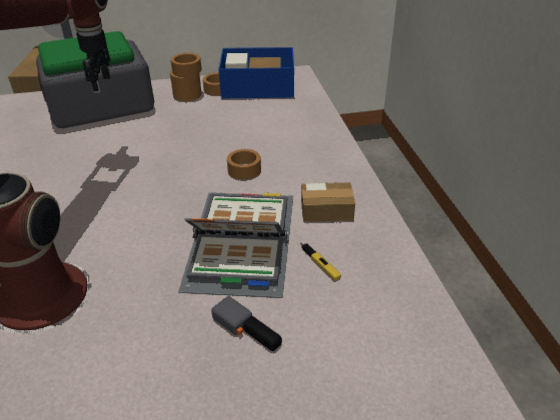

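View pics/top0.png

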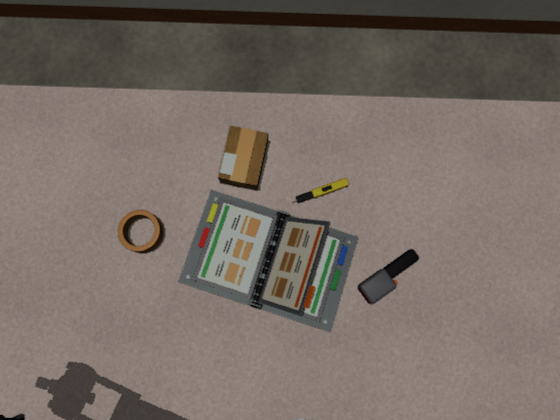

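The side view shows the half-raised panel with its free edge at about (190,218)-(284,236). In the top view the plate corners are about (211,192), (357,237), (331,330) and (180,282), and the rod runs (282,216)-(257,303). I'll zoom in to get better pixel positions.

```bash
python3 - <<'E'
import cv2,numpy as np
t=cv2.imread("pics/top0.png")[180:340,170:370]; s=cv2.imread("pics/side0.png")[180:310,170:310]
a=cv2.resize(t,None,fx=2.2,fy=2.2,interpolation=cv2.INTER_CUBIC); b=cv2.resize(s,None,fx=2.5,fy=2.5,interpolation=cv2.INTER_CUBIC)
im=np.zeros((360,800,3),np.uint8); im[:a.shape[0],:a.shape[1]]=a; im[:b.shape[0],445:445+b.shape[1]]=b
cv2.imwrite("pics/crop0.png",im)
E
```

```text
(no output)
```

View pics/crop0.png

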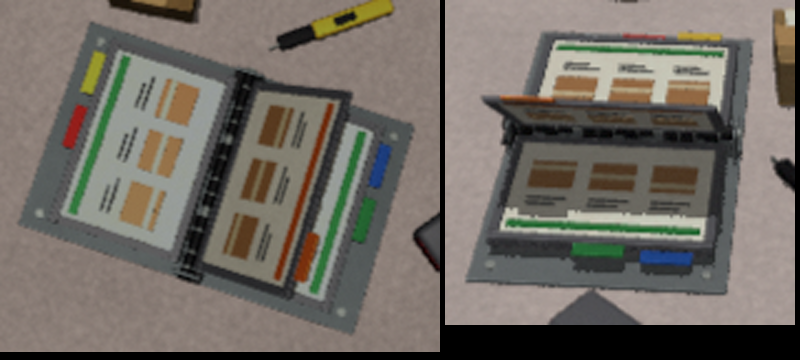

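The crop shows, in crop pixels, plate corners (92,22), (412,125), (354,332), (20,226), rod ends (250,70) and (188,280), and the panel's free edge (350,93)-(292,298) in the top view. The orange tab sits at the -x (lower) end.

```bash
cat > h.py <<'E'
import numpy as np,cv2
from scipy.spatial.transform import Rotation as R
def rot(q): return R.from_quat(np.roll(q,-1))
def ray(f,p):
    K=f["mtx"]; d=rot(f["rotation"]).apply(np.linalg.inv(K)@[p[0],p[1],1.]); return f["eye"],d
def onz(f,p,z):
    e,d=ray(f,p); return e+d*(z-e[2])/d[2]
def tri(f,p,g,q):
    a,d=ray(f,p); b,e=ray(g,q); s=np.linalg.lstsq(np.c_[d,-e],b-a,rcond=None)[0]
    return (a+s[0]*d+b+s[1]*e)/2, np.linalg.norm(a+s[0]*d-b-s[1]*e)
E
python3 - <<'E'
from h import *
T=np.load("top0.npz");S=np.load("side0.npz")
c=lambda u,v:(u/2.2+170-.3,v/2.2+180-.3)
s=lambda u,v:((u-445)/2.5+170-.3,v/2.5+180-.3)
P=[onz(T,c(*p),.004) for p in [(92,22),(412,125),(354,332),(20,226)]]
ctr=np.mean(P,0); ax=(P[0]-P[3])+(P[1]-P[2]); ay=(P[0]-P[1])+(P[3]-P[2])
print("corners",np.round(P,3)); print("ctr",ctr,"lens",np.linalg.norm(P[0]-P[3]),np.linalg.norm(P[0]-P[1]))
print("yaw",np.arctan2(ax[1],ax[0]),np.arctan2(-ay[0],ay[1]))
r=[onz(T,c(*p),.036) for p in [(250,70),(188,280)]]; print("rod",r,np.mean(r,0))
yaw=(np.arctan2(ax[1],ax[0])+np.arctan2(-ay[0],ay[1]))/2
Rz=R.from_euler('z',yaw)
for a,b in [((350,93),(720,106)),((292,298),(483,97))]:
    X,e=tri(T,c(*a),S,s(*b)); rel=Rz.inv().apply(X-np.r_[ctr[:2],.03]); print(X,e,"rel",rel,"ang",np.arctan2(rel[2],-rel[1]),np.hypot(rel[1],rel[2]))
E
```

```text
corners [[ 0.672  0.246  0.004]
 [ 0.56  -0.132  0.004]
 [ 0.323 -0.066  0.004]
 [ 0.431  0.316  0.004]]
ctr [0.49629891 0.0912846  0.004     ] lens 0.2505961640730985 0.39422138944112933
yaw -0.2770531921527826 -0.2813280738859778
rod [array([0.61330387, 0.05921274, 0.036     ]), array([0.37571566, 0.12182029, 0.036     ])] [0.49450976 0.09051652 0.036     ]
[ 0.57327939 -0.04199878  0.15382831] 0.0066545007611174874 rel [ 0.11072963 -0.10690838  0.12382831] ang 0.8585971470844119 0.16359355779045368
[0.36231656 0.01463382 0.15802943] 0.0012672297338263171 rel [-0.10767115 -0.11060532  0.12802943] ang 0.8582846295480699 0.16918946202474405
```

The rod's middle is at (0.495, 0.091, 0.030), the rack's yaw is -0.28 and the panel stands at about 0.86 rad. Tool y already lies along rack y. I'll shut the fingers and travel over the rack to its right-hand side.

Request:
servo_tool([
  [[-50,-15,-5,0,0,0,0],[-50,-15,-5,0,0,0,0],[-50,-20,-5,0,0,0,0],[-50,-20,-5,0,0,0,0],[-50,-30,0,0,0,0,0],[-50,-30,0,0,0,0,0],[-50,-30,0,0,0,0,0],[-50,-30,0,0,0,0,0],[-40,-40,0,0,0,0,0],[-20,-50,0,0,0,0,0],[0,-50,0,0,0,0,0],[0,-50,0,0,0,0,0]],
])

```text
time: 1.6
tool_pos: [0.5082, 0.1113, 0.2646]
tool_rot: [-0.0, 0.135, 0.991, -0.0]
contact_force: [0.5, -0.5, 0.4]
gripper_width: -0.0
grasp_force: 0.0
```

Request:
servo_tool([
  [[0,-50,0,0,0,0,0],[0,-50,0,0,0,0,0],[0,-50,0,0,0,0,0],[0,-50,0,0,0,0,0],[0,-50,0,-5,0,0,0],[0,-30,0,-10,0,0,0],[0,-20,0,-10,0,0,0],[0,0,0,-10,0,0,0],[0,0,0,-10,0,0,0],[0,0,0,-10,0,0,0],[0,0,0,-5,0,0,0],[0,0,0,0,0,0,0]],
])

```text
time: 3.1
tool_pos: [0.4281, -0.1754, 0.2557]
tool_rot: [0.066, 0.118, 0.858, 0.496]
contact_force: [-0.3, 0.4, -0.7]
gripper_width: -0.001
grasp_force: 0.0
```

The arm reaches the 60° tilt. I'll take one close look and work out the approach.

```bash
cat >> h.py <<'E'
ROD=np.array([.495,.091,.030]); RZ=R.from_euler('z',-.28)
def tcp(th,al,r=.148,gap=0.,h=.0145):
    "TCP in rack axes (x,y,z rel. rod) so the tip corner touches the panel's pushed face at radius r"
    u=np.array([0,-np.cos(th),np.sin(th)]); n=np.array([0,-np.sin(th),-np.cos(th)])
    d=np.array([0,np.sin(al),-np.cos(al)]); e=np.array([0,np.cos(al),np.sin(al)])
    return r*u+(.003+gap)*n-.014*d-h*e
def torot(al): # tool x=-rack x, y=e, z=d
    return RZ*R.from_matrix(np.c_[[-1,0,0],[0,np.cos(al),np.sin(al)],[0,np.sin(al),-np.cos(al)]])
def rows(p,q,targets):
    "rows from measured pose p,q through (xyz rack, alpha)"
    P,Q=np.array(p),rot(q); out=[]
    for X,al in targets:
        W=ROD+RZ.apply(X); T=torot(al); out.append(np.r_[Q.inv().apply(W-P)*1e3,np.degrees((Q.inv()*T).as_rotvec())]); P,Q=W,T
    print(np.round(out,1))
def here(s):
    X=RZ.inv().apply(s["tool_pos"]-ROD); M=(RZ.inv()*rot(s["tool_rot"])).as_matrix()
    print("rack rel",np.round(X,4),"alpha",np.degrees(np.arctan2(M[1,2],-M[2,2])),"t",s["time"],"F",RZ.inv().apply(s["contact_force"]))
E
python3 - <<'E'
from plant import manip
from h import *
s=manip.state(); here(s)
f=manip.grab_frame("wrist"); g=manip.grab_frame("side")
cv2.imwrite("pics/w1.png",np.hstack([cv2.resize(f["image"],(400,300)),cv2.resize(g["image"][120:330,140:420],(400,300))]))
a=np.radians(60)
X=tcp(.86,a,gap=.03); print(X)
rows(s["tool_pos"],s["tool_rot"],[(X+[0,-.06,0],a),(X,a),(tcp(.86,a,gap=.0),a)])
E
```

```text
rack rel [ 0.0094 -0.2745  0.2257] alpha 60.090178482532096 t 3.1 F [-0.3596768   0.26876126 -0.71033292]
[ 0.         -0.14094391  0.08507289]
[[ 8.30e+00 -8.52e+01  1.34e+02  1.00e-01 -5.00e-01  0.00e+00]
 [-0.00e+00  3.00e+01  5.20e+01  0.00e+00  0.00e+00  0.00e+00]
 [-0.00e+00  2.83e+01  9.90e+00  0.00e+00  0.00e+00  0.00e+00]]
```

View pics/w1.png

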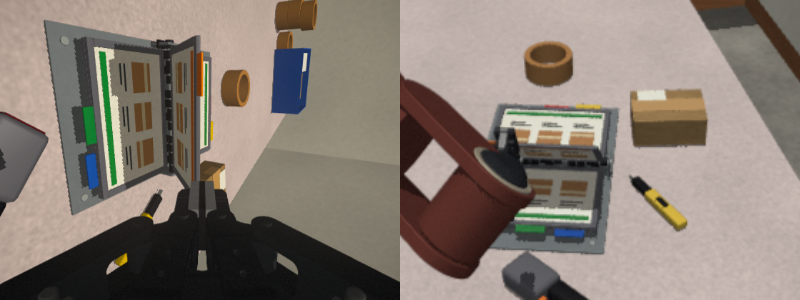

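The wrist view (left half) shows the panel nearly edge-on at about (190,110) and the fingertips ahead. The side view (right half) shows the hand on the right, clear of the scanner and knife. I'll go in under the panel and stop short of contact.

Request:
servo_tool([
  [[4,-45,0,0,-0.5,0,0],[4,-40,0,0,0,0,0],[0,0,45,0,0,0,0],[0,0,45,0,0,0,0],[0,0,44,0,0,0,0],[0,15,26,0,0,0,0],[0,15,26,0,0,0,0],[0,0,0,0,0,0,0]],
])

```text
time: 4.2
tool_pos: [0.4584, -0.0432, 0.1175]
tool_rot: [0.071, 0.117, 0.859, 0.494]
contact_force: [0.2, -0.1, -1.0]
gripper_width: -0.0
grasp_force: 0.0
```

```bash
python3 - <<'E'
from plant import manip
from h import *
s=manip.state(); here(s)
f=manip.grab_frame("wrist"); g=manip.grab_frame("side")
cv2.imwrite("pics/w2.png",np.hstack([cv2.resize(f["image"],(400,300)),cv2.resize(g["image"][160:300,140:327],(400,300))]))
a=np.radians(60)
rows(s["tool_pos"],s["tool_rot"],[(tcp(.86,a),a)]+[(tcp(t,np.radians(60)*(np.pi-t)/(np.pi-.86)),np.radians(60)*(np.pi-t)/(np.pi-.86)) for t in np.arange(.86+.08,1.75,.08)])
E
```

```text
rack rel [ 0.0019 -0.1391  0.0875] alpha 59.90238802481485 t 4.2 F [ 0.24266338  0.00751651 -1.03347227]
[[ 1.7 25.3  9.5 -0.1 -0.1  0.5]
 [-0.  11.6  3.6  2.1 -0.   0. ]
 [ 0.  11.4  4.1  2.1  0.  -0. ]
 [-0.  11.2  4.5  2.1 -0.   0. ]
 [ 0.  11.   5.   2.1  0.   0. ]
 [-0.  10.7  5.5  2.1 -0.   0. ]
 [-0.  10.5  5.9  2.1  0.  -0. ]
 [-0.  10.2  6.3  2.1  0.   0. ]
 [-0.   9.9  6.7  2.1 -0.  -0. ]
 [ 0.   9.6  7.1  2.1  0.   0. ]
 [ 0.   9.2  7.5  2.1  0.   0. ]
 [-0.   8.9  7.9  2.1 -0.  -0. ]]
```

View pics/w2.png

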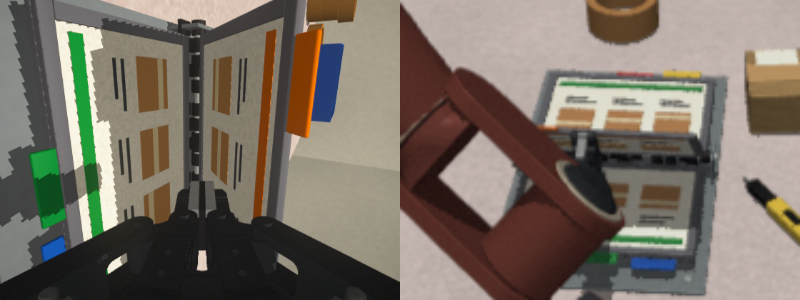

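The fingertips are now between the panels. The wrist view shows the orange panel's face to the right of the fingers, with its orange tab at about (305,80). I'll make contact, start along the arc and check the force.

Request:
servo_tool([
  [[1,8,3,0,0,0,0],[0.5,8,3,0,0,0,0],[0,6,2,0,0,0,0],[0,4,2,0,0,0,0],[0,5,2,1,0,0,0],[0,5.8,1.8,1,0,0,0],[0,5.8,1.8,1,0,0,0]],
])

```text
time: 5.18
tool_pos: [0.4664, -0.0106, 0.1459]
tool_rot: [0.068, 0.121, 0.871, 0.471]
contact_force: [-1.8, -2.3, -1.4]
gripper_width: 0.001
grasp_force: 1.3
```

```bash
cat > fol.py <<'E'
import sys
from plant import manip
from h import *
s=manip.state(); here(s)
a0=lambda t:np.radians(60)*(np.pi-t)/(np.pi-.86)
t0,t1,dt,r=map(float,sys.argv[1:5])
if len(sys.argv)>5:
    f=manip.grab_frame("wrist"); g=manip.grab_frame("side")
    cv2.imwrite(f"pics/{sys.argv[5]}.png",np.hstack([cv2.resize(f["image"],(400,300)),cv2.resize(g["image"][140:300,130:343],(400,300))]))
rows(s["tool_pos"],s["tool_rot"],[(tcp(t,a0(t),r=r),a0(t)) for t in np.arange(t0,t1,dt)])
E
python3 fol.py .98 1.8 .08 .148 w3
```

```text
rack rel [ 0.0006 -0.1056  0.1159] alpha 56.8920080713729 t 5.175 F [-1.07011938 -2.66052994 -1.41344118]
[[ 0.6  1.3  0.3  0.   0.1  0.3]
 [-0.  11.3  4.3  2.1  0.   0. ]
 [-0.  11.1  4.8  2.1  0.   0. ]
 [ 0.  10.9  5.2  2.1  0.   0. ]
 [ 0.  10.6  5.7  2.1  0.  -0. ]
 [-0.  10.3  6.1  2.1 -0.   0. ]
 [ 0.  10.   6.5  2.1 -0.   0. ]
 [-0.   9.7  6.9  2.1  0.   0. ]
 [ 0.   9.4  7.3  2.1  0.   0. ]
 [-0.   9.   7.7  2.1  0.   0. ]
 [ 0.   8.7  8.1  2.1  0.  -0. ]]
```

View pics/w3.png

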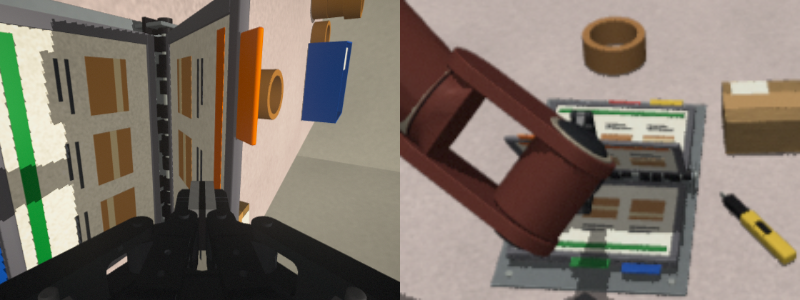

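The push is in contact at about 3 N along the panel normal, near angle 0.98. I'll follow the arc.

Request:
servo_tool([
  [[0.3,6,2,1,0,0,0],[0.3,11,4.5,2,0,0,0],[0,11,4.8,2,0,0,0],[0,11,5.2,2,0,0,0],[0,10.6,5.7,2.2,0,0,0],[0,10.3,6.1,2.2,0,0,0]],
])

```text
time: 6.02
tool_pos: [0.4823, 0.046, 0.1764]
tool_rot: [0.056, 0.127, 0.913, 0.383]
contact_force: [2.2, -2.5, -1.7]
gripper_width: -0.001
grasp_force: 1.1
```

```bash
python3 fol.py 1.38 2.3 .08 .148
```

```text
rack rel [ 0.0002 -0.0467  0.1464] alpha 45.49560007618756 t 6.025 F [ 2.8310705  -1.80704168 -1.73016687]
[[ 0.3 -4.9 -1.4 -0.8  0.2  0.3]
 [-0.  10.   6.5  2.1 -0.   0. ]
 [ 0.   9.7  6.9  2.1  0.  -0. ]
 [-0.   9.4  7.3  2.1 -0.  -0. ]
 [ 0.   9.   7.7  2.1  0.   0. ]
 [-0.   8.7  8.1  2.1 -0.   0. ]
 [-0.   8.3  8.4  2.1  0.   0. ]
 [ 0.   7.9  8.7  2.1 -0.   0. ]
 [-0.   7.5  9.   2.1  0.  -0. ]
 [ 0.   7.1  9.3  2.1  0.  -0. ]
 [ 0.   6.6  9.6  2.1  0.   0. ]
 [-0.   6.2  9.9  2.1 -0.  -0. ]]
```

Request:
servo_tool([
  [[0,9.9,6.7,2,0,0,0],[0,9.6,7,2,0,0,0],[0,9.2,7.4,2,0,0,0],[0,8.8,7.9,2,0,0,0],[0,8.4,8.2,2,0,0,0],[0,8.1,8.5,2,0,0,0],[0,7.7,8.8,2,0,0,0]],
])

```text
time: 6.9
tool_pos: [0.5048, 0.125, 0.1743]
tool_rot: [0.041, 0.133, 0.953, 0.269]
contact_force: [0.8, -1.6, 1.7]
gripper_width: 0.002
grasp_force: 0.9
```

```bash
python3 fol.py 1.98 2.9 .08 .148 w4
```

```text
rack rel [0.     0.0354 0.1443] alpha 31.59431042786431 t 6.9 F [ 1.25881921 -1.35292135  1.74648537]
[[ 0.  -0.4  2.9  1.   0.3  0.2]
 [-0.   7.3  9.2  2.1  0.   0. ]
 [ 0.   6.9  9.5  2.1  0.  -0. ]
 [-0.   6.4  9.7  2.1  0.   0. ]
 [ 0.   6.  10.   2.1  0.   0. ]
 [-0.   5.5 10.2  2.1 -0.  -0. ]
 [-0.   5.1 10.4  2.1  0.   0. ]
 [ 0.   4.6 10.6  2.1  0.   0. ]
 [ 0.   4.1 10.8  2.1  0.   0. ]
 [-0.   3.6 10.9  2.1  0.  -0. ]
 [-0.   3.1 11.   2.1 -0.  -0. ]
 [ 0.   2.6 11.1  2.1  0.   0. ]]
```

View pics/w4.png

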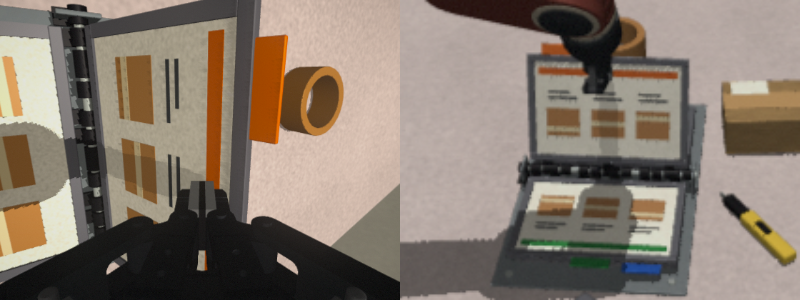

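The panel is past upright, at about 1.95 rad. The tips press just inside the orange strip and the green panel lies flat. I'll keep going round.

Request:
servo_tool([
  [[0,5,8,2,0.3,0.2,0],[0,7.2,9.3,2.2,0,0,0],[0,6.8,9.5,2.1,0,0,0],[0,6.4,9.7,2.1,0,0,0],[0,6,10,2.1,0,0,0],[0,5.5,10.2,2.1,0,0,0],[0,5,10.4,2.1,0,0,0],[0,4.6,10.6,2.1,0,0,0]],
])

```text
time: 8.0
tool_pos: [0.5246, 0.1948, 0.1219]
tool_rot: [0.017, 0.138, 0.982, 0.127]
contact_force: [0.5, -2.0, 0.4]
gripper_width: -0.004
grasp_force: 0.6
```

```bash
python3 fol.py 2.62 3.2 .08 .148
```

```text
rack rel [-0.0002  0.108   0.0919] alpha 14.764626404050894 t 8.0 F [ 0.99337574 -1.80303181  0.37632602]
[[-0.2  0.   5.5  1.  -0.1  0. ]
 [-0.   3.6 10.9  2.1  0.  -0. ]
 [-0.   3.1 11.   2.1 -0.   0. ]
 [ 0.   2.6 11.1  2.1 -0.   0. ]
 [ 0.   2.1 11.2  2.1 -0.   0. ]
 [-0.   1.6 11.3  2.1  0.   0. ]
 [-0.   1.1 11.3  2.1  0.  -0. ]
 [ 0.   0.6 11.3  2.1  0.   0. ]]
```

Request:
servo_tool([
  [[0,2.5,10,2.1,0,0,0],[0,2.8,11,2.1,0,0,0],[0,2.2,11,2.1,0,0,0],[0,1.8,11,2.1,0,0,0],[0,1.5,10,2.1,0,0,0]],
])

```text
time: 8.62
tool_pos: [0.5299, 0.2146, 0.0714]
tool_rot: [0.004, 0.139, 0.99, 0.037]
contact_force: [-0.1, -0.2, 1.7]
gripper_width: -0.0
grasp_force: 0.6
```

```bash
python3 fol.py 3.06 3.18 .04 .148 w5
```

```text
rack rel [-0.0006  0.1284  0.0414] alpha 4.2116300539474425 t 8.625 F [ 0.01408815 -0.25413149  1.73111209]
[[-0.6  2.9 13.1  2.1 -0.1  0. ]
 [-0.   0.5  5.7  1.1  0.  -0. ]
 [ 0.   0.4  5.7  1.1  0.   0. ]
 [ 0.   0.3  5.7  1.1 -0.  -0. ]]
```

View pics/w5.png

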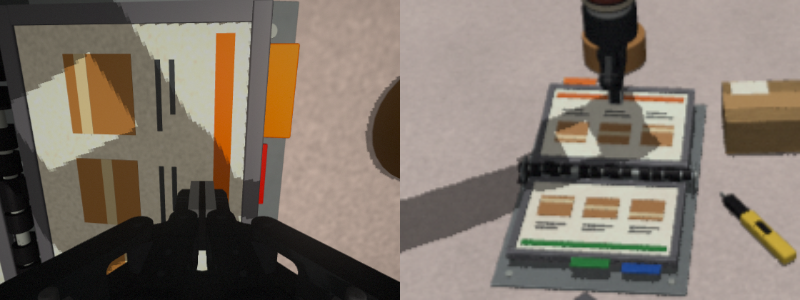

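The panel is nearly down. The wrist view shows the tips on its face beside the orange strip, and the tape roll is well clear on the right at about (390,130). I'll press the last 20 mm gently.

Request:
servo_tool([
  [[0,0.5,6,1.5,0,0,0],[0,0.5,6,1.5,0,0,0],[0,0.3,5,1,0,0,0],[0,0,3,0,0,0,0],[0,0,2,0,0,0,0]],
])

```text
time: 9.35
tool_pos: [0.5304, 0.2167, 0.0497]
tool_rot: [-0.001, 0.139, 0.99, 0.003]
contact_force: [0.8, 0.8, 0.8]
gripper_width: 0.001
grasp_force: 0.5
```

Request:
servo_tool([
  [[0,0,1.5,0,0,0,0],[0,0,1,0,0,0,0],[0,0,0,0,0,0,0]],
])

```text
time: 9.72
tool_pos: [0.5303, 0.2165, 0.0473]
tool_rot: [-0.001, 0.139, 0.99, 0.003]
contact_force: [-1.0, -0.4, -0.2]
gripper_width: 0.001
grasp_force: 0.2
```

Request:
servo_tool([
  [[0,0,1,0,0,0,0],[0,0,1,0,0,0,0],[0,0,0,0,0,0,0]],
])

```text
time: 10.1
tool_pos: [0.5305, 0.2165, 0.047]
tool_rot: [-0.001, 0.139, 0.99, 0.002]
contact_force: [-5.8, -0.9, 11.2]
gripper_width: -0.002
grasp_force: 5.2
```

It has bottomed out at the expected height, with 11 N on the tips. I'll press slightly more, then retreat straight up.

Request:
servo_tool([
  [[0,0,0.5,0,0,0,0],[0,0,0,0,0,0,0]],
])

```text
time: 10.35
tool_pos: [0.5305, 0.2165, 0.0469]
tool_rot: [-0.001, 0.139, 0.99, 0.002]
contact_force: [-6.7, -2.5, 12.9]
gripper_width: -0.001
grasp_force: 6.5
```

Request:
servo_tool([
  [[0,0,-3,0,0,0,0],[0,0,-10,0,0,0,0],[0,0,-25,0,0,0,0],[0,0,-40,0,0,0,0],[0,0,-40,0,0,0,0],[0,0,-40,0,0,0,0],[20,0,-10,0,0,0,0],[0,0,0,0,0,0,0],[0,0,0,0,0,0,0]],
])

```text
time: 11.48
tool_pos: [0.5111, 0.221, 0.2121]
tool_rot: [-0.001, 0.139, 0.99, 0.002]
contact_force: [-0.8, 0.0, 0.1]
gripper_width: 0.002
grasp_force: 0.0
```

```bash
python3 - <<'E'
from plant import manip
from h import *
g=manip.grab_frame("side"); f=manip.grab_frame("wrist")
cv2.imwrite("pics/w6.png",np.hstack([cv2.resize(f["image"],(400,300)),cv2.resize(g["image"][130:360,130:437],(400,300))]))
E
```

```text
(no output)
```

View pics/w6.png

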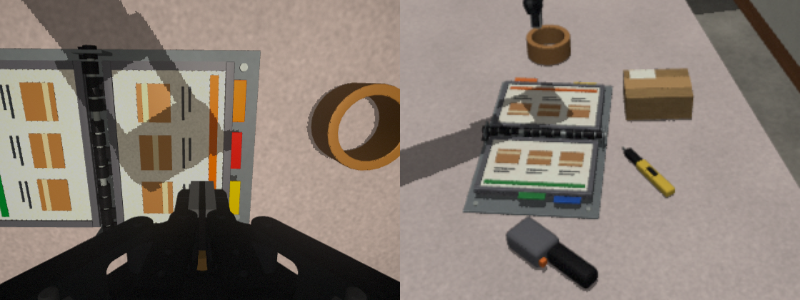

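The orange panel lies flat on the left pile, with its tab at about (240,100) in the wrist view. The green panel is flat, the loose things are undisturbed and the hand is clear.

```bash
python3 -c "
from plant import manip
print(manip.job_done())"
```

```text
the job is handed in; nothing more can be done
None
```

I turned the orange-tabbed panel over with the fingertips, pressed it flat on the left-hand pile at about 13 N, raised the hand clear and handed the job in; the last pictures show the green panel flat and the loose things apparently unmoved, but no verdict came back.

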